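# Try the sample case, free its slide lock if it is caught, and hold the lid open

## Task

First tug the lid of the grey sample case by its handle, before touching the slide lock, to learn whether the lid is caught. If it gives only a little and stops, slide the lock's tab all the way to the other end of its track; if it comes up freely, the lock is open already and needs nothing. Then raise the lid by its handle to about 50 degrees and finish still holding it there, keeping still, without disturbing the vial, bottle and rotor cap that stand nearby.

Things in the scene. Friction and masses are not known exactly. Their poses are not given: they have to be found in the camera images.
- case: Grey plastic sample case, 180 (x) by 220 (y) by 70 mm high without its lid, fixed to the bench. Origin: centre of its underside on the bench top; x points from front to back (front face at x = -90 mm), y to the left seen from the front, z up. It stands turned by up to 0.25 rad either way.
- lid_angle (a joint): Lid angle in rad: 0 shut, grows as the front edge rises, stop at 1.3. The lid is a cover 20 mm high, 224 mm wide, its top 92 mm above the bench when shut, 0.25 to 0.45 kg; it falls shut by itself from any angle. If caught it rises only about 0.05 rad (some 11 mm at the handle) and stops hard; nothing outside shows whether it is caught.
- grip (a point): Black handle: an upright tongue 14 mm thick (case y), 18 mm high, standing out 59 mm forward from the lid's front edge, right of the middle. Origin: grip point in the tongue, 42 mm in front of the edge, at x = -134, y = -60, z = 80 mm of the case with the lid shut. Turns with the lid; a pinch along y lets it pivot in the fingers. Free below it, and 70 mm free to either side.
- slide (a joint): Travel of the slide lock's tab in m: 0 at the right end of its track (case -y), 0.024 at the left end. Starts within 3 mm of the right end. Unmarked: either the right or the left end frees the lid, and the other end locks it; half-way it locks too, so slide it fully. The tab stays where it is left and slides with about 3 N while the lid is fully down.
- tab (a point): Point on the slide lock's black thumb tab, an upright post 12 by 12 mm; top 10 mm above this point, foot 30 mm below it on a grey track on the case's front. At x = -118 mm, y = 30 mm + slide, z = 77 mm of the case; centre 26 mm in front of the lid's edge. Pinch it along the case's y or push it sideways, from above.
- vial: Loose bystander: small clear screw-cap vial with a black cap, 25 mm across, 54 mm high, left of the case. Origin: centre of its underside.
- bottle: Loose bystander: white reagent bottle, 42 mm across, 99 mm high, left of the case. Origin: centre of its underside.
- cap: Loose bystander: grey rotor cap with a knob, 56 mm across, 52 mm high, right of the case. Origin: centre of its underside.
- lid: The case's grey lid. Origin: middle of its hinge line, at x = 90, y = 0, z = 70 mm of the case; shut, its axes are parallel to the case's (x from front to back, y along the hinge) and it turns about its y.

How it is judged (in metres and radians):
On the way:
1. the lid has been tugged by its handle (raised by more than 0.015 rad) with the slide tab still near its first end (within 8 mm) (value of joint lid_angle above 0.015 rad and value of joint slide below 0.008 m and contact force between the fingers and lid above 1 N and distance between the grasp point and grip below 0.035 m), for 0.1 s.
At the end, for the whole second after the job is handed in: The lid stands still between 0.75 and 1.2 rad (43 to 69 degrees) and the fingers hold it by its handle (contact force above 1 N, the fingers within 35 mm of the grip point) (value of joint lid_angle between 0.75 and 1.2 rad and velocity of joint lid_angle between -0.05 and 0.05 rad/s and contact force between the fingers and lid above 1 N and distance between the grasp point and grip below 0.035 m); the arm keeps its last pose, push and grip.
It fails at once if a bystander is moved by more than 3 cm or tipped (distance of any of vial, bottle, cap from where it was at the start of the episode above 0.03 m or angle between any of vial, bottle, cap's own z axis and vertical above 0.4 rad).
It also fails if it takes over 54 s, if anything falls off the work surface, if the arm or the gripper's body presses on something with over 40 N, if the wrist force passes 120 N, or if a joint passes its speed limit or range.

## Robot

A 7-joint arm with a two-finger parallel gripper is mounted at the origin on a cart in front of the work surface, level with it; the furniture and walls round the work are solid. World frame = base frame: x ahead of the robot, y to its left, z up, the work surface at z = 0. Lengths are in mm, angles in rad, forces in N, time in s.
With the tool pointing down it reaches from about 400 to 900 mm from the base axis. Payload 5.6 kg.
Tool frame: the origin (TCP) lies on the centre line of the jaws, within the pads' length; the fingertips stand 14 mm ahead of it and the grasp point (between the pads) lies 5 mm behind it (env.tip_reach is the distance from the TCP to the fingertips, in mm); z points along the fingers, y is the line along which they close (so a half turn about z gives the same grasp; the last joint's range is limited). The gripper opens to 92 mm and grips with 3 to 60 N. Pads are 20 mm wide; open, the fingers measure 128 mm over their backs; the gripper's body (75 mm by 189 mm) begins 69 mm behind the grasp point.
Start: joints at [-1.332, 0.468, -0.012, 1.603, 0.006, 1.071, -0.056], TCP at [180.796, 624.357, 228.592] pointing down, gripper open.
Joint ranges: [-2.53, 2.53], [-0.31, 2.02], [-1.57, 1.55], [0.28, 2.44], [-1.29, 4.43], [0.15, 1.84], [-2.92, 2.92]. Speed limits (rad/s): [2.57, 2.57, 3.14, 3.14, 3.14, 3.14, 3.14].

## Interface

Orientations are given as a unit quaternion [x, y, z, w].
In Python, from bench import read_state, cams, env gives the robot as it stands.
- The arm moves only by the tool step_arm, never from a script. Its argument "plan" is a list that holds one entry, the list of rows, each a list of 4 numbers: the shift along the tool's x, y, z in cm, then the turn about the tool's z in rad. A call has 1 to 5 rows; each row is the pose to reach, as a shift and turn from the pose commanded when the call began, along the tool's axes at that moment; what a row does not reach only later rows make up. A row lasts 1/12 s, in which the tool goes at most 41.7 mm and 7.16 degrees, less where a joint would pass 70% of its speed; a pose out of reach is approached as far as the arm can. A call with a gripper value outside its range is refused whole. "grip" is the closure, from 0 (fully open) to 1 (shut), set as the call begins (left out, the last holds). The fingers move at their own pace and stop on an object; the grip force is fixed at half the most. Time passes only in rows, so rows that repeat a pose let the fingers close. It gives the time, the measured TCP pose, the force, the opening and the grip force at its end, in the units of the state.
- read_state(): the state, without advancing time (a new reading comes with each control period).
- cams.snapshot(name): name is "scene" or "top" or "wrist"; returns a dict with "img" (420x560x3 uint8, red, green, blue), "depth" (420x560 float32, mm along the optical axis (not along the pixel's ray), 0 where there is no reading), "K" (3x3 intrinsics, pixels), "extrinsics" (4x4, takes a point from world to camera coordinates). Camera axes: x right, y up, looking along -z (the intrinsics and any distortion apply to the point x, -y, -z); pixel columns grow to the right and rows downward; lengths in mm; the calibration is good to about 2 mm. A picture is of the moment at which its call begins.
- env.job_done(): hands the job in; it is judged then, once.
The state is a dict: "clock": time; "joint_positions": joint angles; "qvel": joint speeds; "effort": joint torques, N m; "eef_pos": TCP position; "tcp_rot": TCP orientation; "contact_force": force on the tool from outside, world axes, zero at the start; "moment": the same for the moment, N m; "opening": finger opening in mm; "grip_force": force on a finger pad.
Only numpy, scipy, OpenCV 4.12 (cv2) and the standard library are available. Lean on these libraries where they do the work, as an engineer would, in place of code of your own. Each camera call takes 0.05 s, during which the arm holds its last target. There are 200 camera calls.

## Working session

There is one attempt and no reset: what is moved stays moved. The work goes in short steps, Python scripts to look and compute and a tool call to move; the robot and the scene stay as the last step left them, time stands still between calls to the robot, and variables do not carry over. Pictures are saved under pics/ and viewed, at most 10 in all, crops included, and the job is handed in when it is done.

Besides the shell and the picture viewer there is one more tool, called as name([rows], argument=value, ...), one row to a line, values as JSON. step_arm: Moves the arm, as the interface text tells. Its arguments: {"type":"object","properties":{"plan":{"type":"array","items":{"type":"array","items":{"type":"array","items":{"type":"number"}}}},"grip":{"type":"number"}},"required":["plan"]}

```bash
mkdir -p pics; ls; python3 - <<'E'
from bench import read_state,cams,env
import cv2,numpy as np
s=read_state();print(s)
for n in("scene","top"):
    d=cams.snapshot(n);cv2.imwrite(f"pics/{n}0.png",d["img"][:,:,::-1]);np.savez(f"pics/{n}0.npz",**d)
    print(n,d["K"],d["extrinsics"])
E
```

```text
pics
{'clock': 0.0, 'joint_positions': array([-1.33202759,  0.46837824, -0.01156163,  1.60365248,  0.00601849,
        1.07142055, -0.05629398]), 'qvel': array([-6.25494834e-04,  5.86201601e-05, -2.56493221e-05, -1.03443876e-03,
        2.00159407e-04, -2.54549999e-03,  3.85358169e-04]), 'effort': array([ 5.05239541e-05, -5.20572567e+01, -1.20490592e-02, -2.43751556e+01,
       -5.65903564e-02,  1.71712053e-02,  1.59151236e-04]), 'eef_pos': array([180.67015567, 623.7793157 , 227.62770116]), 'tcp_rot': array([ 1.40461144e-01,  9.90085771e-01, -9.11341787e-04, -4.77305153e-05]), 'contact_force': array([ 0.27979423, -0.13447057, -0.53188783]), 'moment': array([-0.01486546, -0.01037942, -0.04828937]), 'grip_force': 0.0, 'opening': 91.41559646572718}
scene [[383.64917525   0.         280.19845984]
 [  0.         383.64917525 212.29151198]
 [  0.           0.           1.        ]] [[-7.57921278e-01 -6.52126576e-01  1.69193753e-02  4.17877503e+02]
 [ 2.53215040e-01 -2.70193644e-01  9.28912018e-01 -2.18200585e+02]
 [-6.01196706e-01  7.08326425e-01  3.69913769e-01 -5.96914169e+02]
 [ 0.00000000e+00  0.00000000e+00  0.00000000e+00  1.00000000e+00]]
top [[410.81865822   0.         281.23385816]
 [  0.         410.81865822 209.30253084]
 [  0.           0.           1.        ]] [[ 1.27714425e-02 -9.99907889e-01  4.59395784e-03  7.90295152e+00]
 [ 9.75426968e-01  1.34691116e-02  2.19910920e-01 -5.36220403e+02]
 [-2.19952541e-01  1.67249069e-03  9.75509140e-01 -1.07526336e+03]
 [ 0.00000000e+00  0.00000000e+00  0.00000000e+00  1.00000000e+00]]
```

View pics/top0.png

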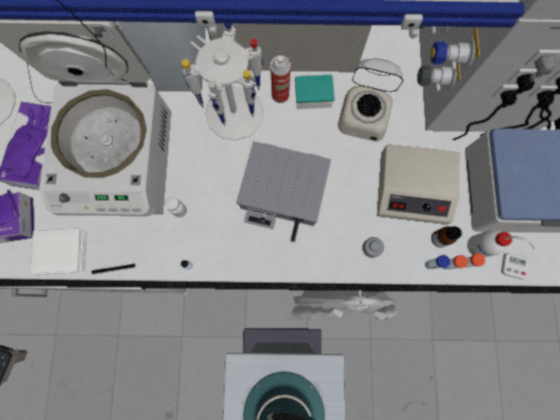

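View pics/scene0.png

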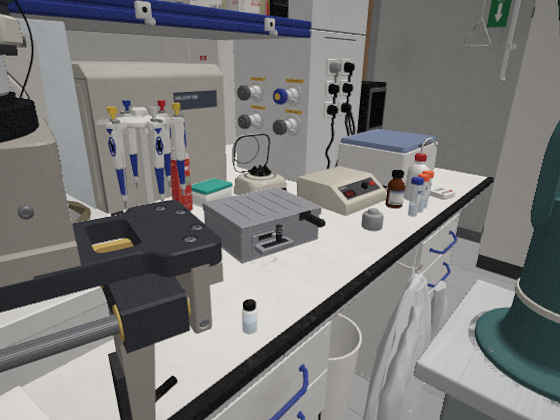

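The top view shows the case at (285,185), its handle at (296,230) and the tab near (260,218). The bystanders are the cap (374,247), bottle (175,207) and vial (185,264). The scene view agrees. Next I'll measure the case pose.

```bash
cat >h.py <<'E'
import numpy as np,cv2
def world(d):
    K,E=d["K"],d["extrinsics"];z=d["depth"].astype(float)
    v,u=np.mgrid[:z.shape[0],:z.shape[1]]
    c=np.stack([(u-K[0,2])/K[0,0]*z,-(v-K[1,2])/K[1,1]*z,-z],-1)
    w=(c-E[:3,3])@E[:3,:3]
    w[z==0]=np.nan
    return w
E
python3 - <<'E'
from h import *
for n in("top","scene"):
    d=np.load(f"pics/{n}0.npz");w=world(d);img=d["img"]
    if n=="top":
        box=np.zeros(w.shape[:2],bool);box[135:240,230:340]=1
    else:
        box=np.zeros(w.shape[:2],bool);box[185:260,195:335]=1
    lid=box&(abs(w[...,2]-92)<7)&(img.max(-1)>60)
    nn,lab,st,_=cv2.connectedComponentsWithStats(lid.astype(np.uint8))
    lid=lab==1+st[1:,4].argmax()
    p=w[lid];r=cv2.minAreaRect(p[:,:2].astype(np.float32));print(n,"lid",lid.sum(),np.median(p[:,2]),r)
    print(cv2.boxPoints(r))
    blk=box&(img.max(-1)<45)&(w[...,2]>65)
    nn,lab,st,ce=cv2.connectedComponentsWithStats(blk.astype(np.uint8))
    for i in range(1,nn):
        if st[i,4]>8:
            q=w[lab==i];print("blk",st[i],ce[i],q.mean(0),q.min(0),q.max(0))
    if n=="top":
        for nm,(u,v),R in(("cap",(374,247),14),("bottle",(175,207),14),("vial",(185,264),9)):
            q=w[v-R:v+R,u-R:u+R].reshape(-1,3);q=q[(q[:,2]>12)&(q[:,2]<120)];print(nm,np.median(q,0),q.min(0),q.max(0))
E
```

```text
top lid 5310 92.11298158856778 ((609.9005126953125, 8.394119262695312), (224.2821502685547, 187.2154541015625), 77.0424575805664)
[[ 493.53113   -79.901886]
 [ 675.9794   -121.88101 ]
 [ 726.2699     96.690125]
 [ 543.82166   138.66925 ]]
blk [292 221   6  19  35] [294.42857143 229.97142857] [473.63729755 -20.74513441  88.97071233] [449.26955608 -27.4207743   85.67007576] [497.69846755 -14.44972167  92.75558741]
cap [ 436.8211557  -238.56401328   41.5179763 ] [ 411.83979781 -269.73607532   12.0544373 ] [ 466.2737762  -214.94661171   56.2188903 ]
bottle [537.34687661 304.72404887  69.18395792] [519.94419268 288.21179945  12.13830936] [589.81591784 358.78324916 103.39121168]
vial [382.66191328 271.00230982  51.65851148] [372.02141992 261.91825418  13.01804187] [395.02775576 284.12260754  59.59087552]
scene lid 2807 92.211296668085 ((607.6946411132812, 6.5908966064453125), (225.2477569580078, 185.15042114257812), 76.6795425415039)
[[ 491.66177  -81.67395]
 [ 671.83105 -124.33209]
 [ 723.72754   94.85574]
 [ 543.5582   137.51389]]
blk [300 211  25  16 182] [311.28021978 218.48351648] [478.75924096 -21.01472705  83.32008675] [441.35746411 -44.37342576  72.59632991] [507.80543956 -10.45511246  89.98016784]
blk [276 225   5   3  10] [278.  225.8] [502.25091344  66.50523363  86.25730264] [498.29580322  63.15737113  83.34751125] [506.8264695   69.87785557  87.86117452]
blk [195 244  26  16 204] [208.66176471 252.89215686] [126.6472806  547.76855669 341.6285182 ] [124.55763881 541.34983267 336.89956532] [128.57462088 554.01716152 344.87495453]
```

step_arm([
  [[-3.6, -2.0, 0, -0.01], [-7.2, -4.0, 0, -0.02], [-10.8, -6.1, 0, -0.03], [-14.4, -8.1, 0, -0.04], [-18.0, -10.2, 0, -0.053]],
])

```text
clock: 0.52
eef_pos: [326.2, 474.6, 228.3]
tcp_rot: [0.114, 0.994, -0.0, -0.0]
contact_force: [0.8, -0.1, -0.3]
opening: 91.9
grip_force: 0.0
```

```bash
cat >>h.py <<'E'
from scipy.spatial.transform import Rotation as R
YAW=-0.229; O=np.array([607.5,7.,0])
C=R.from_euler("z",YAW).as_matrix()
def case(x,y,z): return O+C@np.array([x,y,z],float)
def shift(target):
    "shift (cm, tool axes) + turn to bring grasp point to the world target"
    from bench import read_state
    s=read_state();T=R.from_quat(s["tcp_rot"]).as_matrix()
    t=np.array(target)-[0,0,5]
    ty=T[:,1];a=np.arctan2(-ty[0],ty[1])
    print("t",round(s["clock"],2),"tcp",s["eef_pos"].round(1),"goal",t.round(1),"shift cm",(T.T@(t-s["eef_pos"])/10).round(2),"turn",round(-(YAW-a),3),"F",s["contact_force"].round(1),"open",round(s["opening"],1),"gf",round(s["grip_force"],1))
E
python3 -c "
from h import *
print(case(-134,-60,80),case(-118,31.5,77))
shift(case(-134,-60,180))"
```

```text
[463.37799472 -21.01513154  80.        ] [499.73113941  64.46409911  77.        ]
t 0.52 tcp [326.2 474.6 228.3] goal [463.4 -21.  175. ] shift cm [-24.56 -45.18   5.35] turn 0.001 F [ 0.8 -0.1 -0.3] open 91.9 gf 0.0
```

step_arm([
  [[-1.7, -3.0, 0, 0], [-3.3, -6.0, 0, 0], [-5.0, -9.0, 0, 0], [-6.6, -12.0, 0, 0], [-8.2, -15.1, 0, 0]],
])

```text
clock: 0.93
eef_pos: [371.0, 308.9, 228.3]
tcp_rot: [0.114, 0.993, -0.0, -0.0]
contact_force: [0.4, 0.3, 0.0]
opening: 91.9
grip_force: 0.0
```

step_arm([
  [[-1.7, -3.0, 0, 0], [-3.3, -6.0, 0, 0], [-5.0, -9.0, 0, 0], [-6.6, -12.0, 0, 0], [-8.2, -15.1, 0, 0]],
])

```text
clock: 1.35
eef_pos: [416.5, 143.4, 228.5]
tcp_rot: [0.114, 0.993, 0.0, -0.0]
contact_force: [-0.3, 0.1, -0.1]
opening: 92.2
grip_force: 0.0
```

step_arm([
  [[-1.8, -3.3, 0, 0], [-3.6, -6.6, 0, 0], [-5.4, -10.0, 0.5, 0], [-7.2, -13.2, 2.0, 0], [-8.2, -15.0, 4.0, 0]],
])

```text
clock: 1.77
eef_pos: [464.0, -23.8, 189.5]
tcp_rot: [0.116, 0.993, -0.0, 0.002]
contact_force: [0.7, 1.0, -0.0]
opening: 91.7
grip_force: 0.0
```

step_arm([
  [[0, 0, 0, 0], [0, 0, 0, 0]],
])

```text
clock: 1.93
eef_pos: [461.4, -20.6, 187.6]
tcp_rot: [0.116, 0.993, -0.0, -0.001]
contact_force: [0.5, 0.1, 0.6]
opening: 91.8
grip_force: 0.0
```

```bash
python3 -c "
from h import *
from bench import cams
shift(case(-134,-60,80))
d=cams.snapshot('wrist');cv2.imwrite('pics/w1.png',d['img'][:,:,::-1])
K,E=d['K'],d['extrinsics']
for p in (case(-134,-60,89),case(-151,-60,89),case(-118,31.5,87),case(-92,-112,92)):
    c=E[:3,:3]@p+E[:3,3];print((K[0,0]*c[0]/-c[2]+K[0,2]).round(),(K[1,1]*-c[1]/-c[2]+K[1,2]).round())
"
```

```text
t 1.93 tcp [461.4 -20.6 187.6] goal [463.4 -21.   75. ] shift cm [-0.23  0.02 11.26] turn -0.003 F [0.5 0.1 0.6] open 91.8 gf 0.0
282.0 216.0
282.0 193.0
403.0 234.0
215.0 269.0
```

View pics/w1.png

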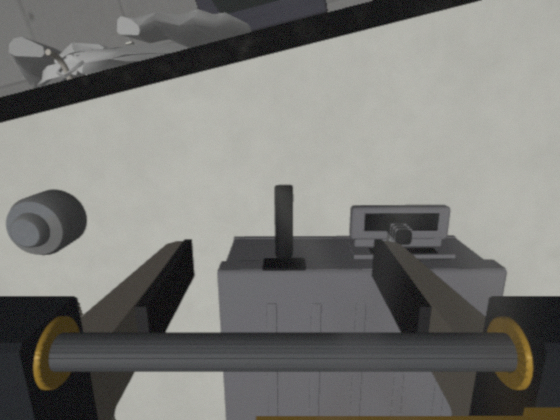

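The wrist view shows the handle at (284,185–262), centred between the fingers, with the tab at (401,233) and the cap clear at (45,220). I'll descend and pinch.

step_arm([
  [[0, 0, 3.0, 0], [0, 0, 6.0, 0], [0, 0, 8.5, 0], [0, 0, 10.5, 0], [0, 0, 11.2, 0]],
])

```text
clock: 2.4
eef_pos: [461.0, -17.6, 74.9]
tcp_rot: [0.113, 0.994, 0.0, -0.002]
contact_force: [-0.1, 1.3, 0.6]
opening: 92.4
grip_force: 0.0
```

step_arm([
  [[0, 0, 0, 0], [0, 0, 0, 0], [0, 0, 0, 0], [0, 0, 0, 0], [0, 0, 0, 0]],
], grip=1)

```text
clock: 2.82
eef_pos: [463.2, -19.5, 77.7]
tcp_rot: [0.114, 0.993, 0.0, 0.001]
contact_force: [1.1, 0.1, 0.8]
opening: 61.0
grip_force: 0.0
```

step_arm([
  [[0, 0, 0, 0], [0, 0, 0, 0], [0, 0, 0, 0]],
])

```text
clock: 3.07
eef_pos: [462.5, -19.7, 76.9]
tcp_rot: [0.114, 0.993, 0.0, 0.0]
contact_force: [-1.0, -1.0, -0.6]
opening: 40.7
grip_force: 0.0
```

step_arm([
  [[0, 0, 0, 0], [0, 0, 0, 0], [0, 0, 0, 0], [0, 0, 0, 0], [0, 0, 0, 0]],
])

```text
clock: 3.48
eef_pos: [462.2, -20.2, 76.5]
tcp_rot: [0.114, 0.993, -0.0, -0.0]
contact_force: [-0.0, -1.5, 0.5]
opening: 13.9
grip_force: 30.0
```

step_arm([
  [[0, 0, 0, 0], [0, 0, 0, 0]],
])

```text
clock: 3.65
eef_pos: [462.2, -20.2, 76.5]
tcp_rot: [0.114, 0.993, -0.0, -0.0]
contact_force: [-0.3, -3.6, -0.3]
opening: 13.7
grip_force: 30.0
```

Opening is 14 mm, which matches the tongue. Now the tug.

step_arm([
  [[0, 0, -0.2, 0], [0, 0, -0.4, 0], [0, 0, -0.6, 0], [0, 0, -0.7, 0], [0, 0, -0.7, 0]],
])

```text
clock: 4.07
eef_pos: [462.6, -20.3, 83.9]
tcp_rot: [0.114, 0.993, -0.0, 0.0]
contact_force: [0.9, -6.0, -4.0]
opening: 13.7
grip_force: 30.0
```

step_arm([
  [[0, 0, -0.2, 0], [0, 0, -0.4, 0], [0, 0, -0.5, 0], [0, 0, -0.6, 0], [0, 0, -0.6, 0]],
])

```text
clock: 4.48
eef_pos: [463.0, -20.4, 89.2]
tcp_rot: [0.114, 0.993, -0.001, 0.001]
contact_force: [5.2, -5.7, -14.2]
opening: 14.0
grip_force: 30.0
```

step_arm([
  [[0, 0, -0.1, 0], [0, 0, -0.2, 0], [0, 0, -0.3, 0], [0, 0, -0.3, 0]],
])

```text
clock: 4.82
eef_pos: [463.0, -20.4, 91.0]
tcp_rot: [0.114, 0.993, -0.001, 0.001]
contact_force: [10.1, -5.0, -29.9]
opening: 13.6
grip_force: 30.0
```

The force climbs to 30 N with hardly any rise, so the lid is caught. I'll lower it fully, release, and move to the tab.

step_arm([
  [[0, 0, 0.4, 0], [0, 0, 0.8, 0], [0, 0, 1.2, 0], [0, 0, 1.6, 0], [0, 0, 1.6, 0]],
])

```text
clock: 5.23
eef_pos: [462.0, -20.2, 76.8]
tcp_rot: [0.114, 0.993, -0.0, -0.0]
contact_force: [-0.9, -4.7, -0.6]
opening: 13.7
grip_force: 30.0
```

step_arm([
  [[0, 0, 0, 0], [0, 0, 0, 0], [0, 0, 0, 0], [0, 0, 0, 0], [0, 0, 0, 0]],
], grip=0.4)

```text
clock: 5.65
eef_pos: [462.5, -19.2, 76.7]
tcp_rot: [0.114, 0.993, 0.0, 0.0]
contact_force: [-0.0, -0.3, 0.4]
opening: 44.8
grip_force: 0.0
```

step_arm([
  [[0, 0, 0, 0], [0, 0, -2.0, 0], [0, 0, -5.0, 0], [0, 0, -8.0, 0], [0, 0, -8.0, 0]],
])

```text
clock: 6.07
eef_pos: [465.6, -19.7, 161.1]
tcp_rot: [0.114, 0.993, 0.001, 0.004]
contact_force: [0.7, 0.0, 0.1]
opening: 55.0
grip_force: 0.0
```

```bash
python3 -c "
from h import *
from bench import cams
shift(case(-118,31.5,77))
d=cams.snapshot('wrist');np.savez('pics/w2.npz',**d);cv2.imwrite('pics/w2.png',d['img'][:,:,::-1])
K,E=d['K'],d['extrinsics']
for p in (case(-118,31.5,87),case(-151,-60,89)):
    c=E[:3,:3]@p+E[:3,3];print((K[0,0]*c[0]/-c[2]+K[0,2]).round(),(K[1,1]*-c[1]/-c[2]+K[1,2]).round())
"
```

```text
t 6.07 tcp [465.6 -19.7 161.1] goal [499.7  64.5  72. ] shift cm [-1.34  8.95  8.95] turn -0.0 F [0.7 0.  0.1] open 55.0 gf 0.0
412.0 242.0
279.0 196.0
```

View pics/w2.png

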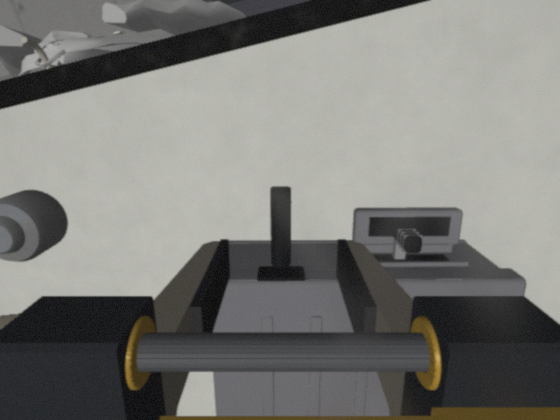

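The tab top is at (412,240), against a predicted (412,242), so the estimate holds. I'll move over it, descend and pinch.

step_arm([
  [[-0.4, 3.0, 0, 0], [-1.0, 6.0, 0, 0], [-1.5, 9.0, 0, 0], [-1.5, 9.0, 0, 0], [-1.5, 9.0, 0, 0]],
])

```text
clock: 6.53
eef_pos: [496.9, 66.0, 155.3]
tcp_rot: [0.112, 0.994, -0.0, -0.001]
contact_force: [0.1, -0.7, 0.6]
opening: 55.0
grip_force: 0.0
```

```bash
python3 -c "
from h import *
shift(case(-118,31.5,81))"
```

```text
t 6.53 tcp [496.9  66.  155.3] goal [499.7  64.5  76. ] shift cm [-0.33 -0.08  7.93] turn 0.004 F [ 0.1 -0.7  0.6] open 55.0 gf 0.0
```

step_arm([
  [[-0.1, 0, 2.5, 0], [-0.1, 0, 5.0, 0], [-0.1, 0, 7.0, 0], [-0.1, 0, 7.9, 0], [-0.1, 0, 7.9, 0]],
])

```text
clock: 6.95
eef_pos: [496.2, 62.8, 75.4]
tcp_rot: [0.115, 0.993, -0.001, -0.002]
contact_force: [0.2, -0.4, 0.7]
opening: 55.1
grip_force: 0.0
```

step_arm([
  [[0, 0, 0, 0], [0, 0, 0, 0], [0, 0, 0, 0], [0, 0, 0, 0], [0, 0, 0, 0]],
], grip=1)

```text
clock: 7.37
eef_pos: [498.9, 64.5, 78.4]
tcp_rot: [0.114, 0.993, 0.0, 0.001]
contact_force: [-0.4, -0.5, -0.3]
opening: 23.9
grip_force: 0.0
```

step_arm([
  [[0, 0, 0, 0], [0, 0, 0, 0], [0, 0, 0, 0], [0, 0, 0, 0], [0, 0, 0, 0]],
])

```text
clock: 7.78
eef_pos: [498.7, 64.7, 78.0]
tcp_rot: [0.114, 0.993, 0.0, 0.0]
contact_force: [-1.3, 1.4, 4.2]
opening: 11.8
grip_force: 30.0
```

Opening is 12 mm, so the tab is pinched. Sliding it left.

step_arm([
  [[0, 0.5, 0, 0], [0, 1.0, 0, 0], [0, 1.5, 0, 0], [0, 2.0, 0, 0], [0, 2.0, 0, 0]],
])

```text
clock: 8.2
eef_pos: [503.1, 84.0, 78.0]
tcp_rot: [0.114, 0.993, -0.0, 0.0]
contact_force: [-1.5, 0.1, 6.3]
opening: 11.9
grip_force: 30.0
```

step_arm([
  [[0, 0.2, 0, 0], [0, 0.4, 0, 0], [0, 0.5, 0, 0], [0, 0.5, 0, 0]],
])

```text
clock: 8.53
eef_pos: [503.9, 87.3, 78.0]
tcp_rot: [0.115, 0.993, -0.001, -0.0]
contact_force: [-2.0, -3.0, 8.3]
opening: 11.3
grip_force: 30.0
```

step_arm([
  [[0, 0.2, 0, 0], [0, 0.3, 0, 0], [0, 0.4, 0, 0], [0, 0.4, 0, 0]],
])

```text
clock: 8.87
eef_pos: [504.0, 87.5, 77.9]
tcp_rot: [0.116, 0.993, -0.003, -0.001]
contact_force: [-4.2, -10.6, 13.1]
opening: 11.6
grip_force: 30.0
```

The tab is hard at the left stop: 23.4 mm of travel, with the force rising. Releasing, then back to the handle.

step_arm([
  [[0, 0, 0, 0], [0, 0, 0, 0], [0, 0, 0, 0], [0, 0, 0, 0], [0, 0, 0, 0]],
], grip=0.4)

```text
clock: 9.28
eef_pos: [504.8, 93.0, 77.4]
tcp_rot: [0.114, 0.994, 0.0, -0.0]
contact_force: [0.2, 0.7, -1.0]
opening: 43.1
grip_force: 0.0
```

step_arm([
  [[0, 0, -2.0, 0], [0, 0, -5.0, 0], [0, 0, -8.0, 0], [0, 0, -8.0, 0], [0, 0, -8.0, 0]],
])

```text
clock: 9.7
eef_pos: [505.9, 93.2, 159.0]
tcp_rot: [0.114, 0.993, 0.001, 0.002]
contact_force: [0.3, -0.2, 0.3]
opening: 54.9
grip_force: 0.0
```

step_arm([
  [[0.5, -3.5, 0, 0], [1.0, -7.0, 0, 0], [1.5, -10.0, 0, 0], [1.5, -11.5, 0, 0], [1.5, -11.5, 0, 0]],
])

```text
clock: 10.12
eef_pos: [462.2, -19.3, 156.4]
tcp_rot: [0.117, 0.993, -0.001, -0.001]
contact_force: [-0.9, -0.8, 0.0]
opening: 55.0
grip_force: 0.0
```

step_arm([
  [[0, 0, 0, 0], [0, 0, 0, 0]],
])

```text
clock: 10.28
eef_pos: [464.2, -14.9, 156.9]
tcp_rot: [0.114, 0.994, 0.0, -0.0]
contact_force: [-0.0, -0.4, 0.3]
opening: 55.0
grip_force: 0.0
```

```bash
python3 -c "
from h import *
from bench import cams
shift(np.array([462.2,-20.2,81.5]))
d=cams.snapshot('wrist');cv2.imwrite('pics/w3.png',d['img'][:,:,::-1])
"
```

```text
t 10.28 tcp [464.2 -14.9 156.9] goal [462.2 -20.2  76.5] shift cm [ 0.07 -0.56  8.04] turn 0.001 F [-0.  -0.4  0.3] open 55.0 gf 0.0
```

View pics/w3.png

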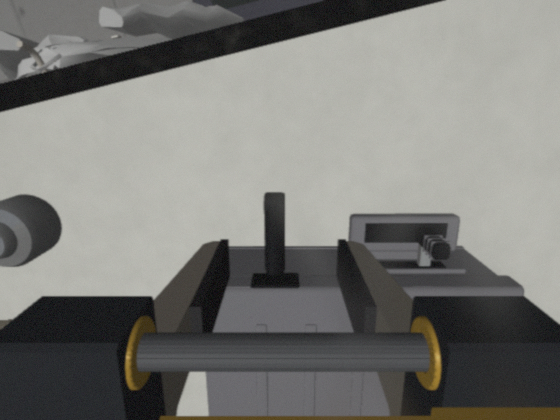

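The tab now sits at the left end of its slot (437,246). The handle (275,195–280) is between the fingers and slightly left of centre, so a shift of -0.55 cm is needed.

step_arm([
  [[0, -0.5, 2.0, 0], [0, -0.5, 4.5, 0], [0, -0.5, 7.0, 0], [0, -0.5, 8.0, 0], [0, -0.5, 8.0, 0]],
])

```text
clock: 10.75
eef_pos: [461.6, -20.0, 75.4]
tcp_rot: [0.113, 0.994, -0.001, -0.002]
contact_force: [-0.8, -0.0, 0.1]
opening: 54.9
grip_force: 0.0
```

step_arm([
  [[0, 0, 0, 0], [0, 0, 0, 0], [0, 0, 0, 0], [0, 0, 0, 0], [0, 0, 0, 0]],
], grip=1)

```text
clock: 11.17
eef_pos: [463.7, -20.7, 78.4]
tcp_rot: [0.114, 0.993, 0.0, 0.001]
contact_force: [0.1, -0.8, 0.6]
opening: 24.1
grip_force: 0.0
```

step_arm([
  [[0, 0, 0, 0], [0, 0, 0, 0], [0, 0, 0, 0], [0, 0, 0, 0], [0, 0, 0, 0]],
])

```text
clock: 11.58
eef_pos: [463.5, -20.6, 78.0]
tcp_rot: [0.114, 0.993, 0.0, 0.0]
contact_force: [-0.4, 1.4, 6.0]
opening: 13.8
grip_force: 30.0
```

```bash
python3 -c "
from h import *
shift(np.array([462.2,-20.2,81.5]))
a=np.arange(0,1.01,.05); x0,z0=-225,11.
print(np.c_[a,(-x0+x0*np.cos(a)+z0*np.sin(a))/10,(-x0*np.sin(a)+z0*np.cos(a)-z0)/10].round(2))
"
```

```text
t 11.58 tcp [463.5 -20.6  78. ] goal [462.2 -20.2  76.5] shift cm [0.13 0.01 0.15] turn 0.001 F [-0.4  1.4  6. ] open 13.8 gf 30.0
[[ 0.    0.    0.  ]
 [ 0.05  0.08  1.12]
 [ 0.1   0.22  2.24]
 [ 0.15  0.42  3.35]
 [ 0.2   0.67  4.45]
 [ 0.25  0.97  5.53]
 [ 0.3   1.33  6.6 ]
 [ 0.35  1.74  7.65]
 [ 0.4   2.2   8.68]
 [ 0.45  2.72  9.68]
 [ 0.5   3.28 10.65]
 [ 0.55  3.89 11.6 ]
 [ 0.6   4.55 12.51]
 [ 0.65  5.25 13.39]
 [ 0.7   6.   14.24]
 [ 0.75  6.79 15.04]
 [ 0.8   7.61 15.81]
 [ 0.85  8.48 16.53]
 [ 0.9   9.38 17.21]
 [ 0.95 10.31 17.84]
 [ 1.   11.27 18.43]]
```

step_arm([
  [[0, 0, -0.6, 0], [-0.1, 0, -1.1, 0], [-0.1, 0, -1.7, 0], [-0.2, 0, -2.2, 0], [-0.2, 0, -2.2, 0]],
])

```text
clock: 12.0
eef_pos: [465.4, -21.1, 100.5]
tcp_rot: [0.114, 0.993, 0.0, 0.0]
contact_force: [2.3, 2.0, -2.5]
opening: 13.7
grip_force: 30.0
```

The lid is free: only -2.5 N at 22 mm of rise. I'll continue along the arc from 0.1 rad.

step_arm([
  [[-0.2, 0, -1.1, 0], [-0.45, 0, -2.2, 0], [-0.75, 0, -3.3, 0], [-1.1, 0, -4.35, 0], [-1.5, 0, -5.4, 0]],
])

```text
clock: 12.42
eef_pos: [479.2, -24.3, 153.8]
tcp_rot: [0.114, 0.993, 0.0, -0.0]
contact_force: [3.0, 3.2, -4.2]
opening: 13.6
grip_force: 30.0
```

step_arm([
  [[-0.45, 0, -1.05, 0], [-1.0, 0, -2.05, 0], [-1.55, 0, -3.0, 0], [-2.15, 0, -3.95, 0], [-2.8, 0, -4.85, 0]],
])

```text
clock: 12.83
eef_pos: [505.9, -30.4, 202.3]
tcp_rot: [0.114, 0.993, 0.0, -0.002]
contact_force: [-1.3, 5.4, -2.7]
opening: 13.4
grip_force: 30.0
```

step_arm([
  [[-0.7, 0, -0.9, 0], [-1.45, 0, -1.75, 0], [-2.25, 0, -2.55, 0], [-3.1, 0, -3.3, 0], [-3.95, 0, -4.0, 0]],
])

```text
clock: 13.25
eef_pos: [543.9, -39.1, 242.5]
tcp_rot: [0.114, 0.993, 0.001, -0.003]
contact_force: [-4.0, 5.7, 2.5]
opening: 13.7
grip_force: 30.0
```

step_arm([
  [[-0.45, 0, -0.35, 0], [-0.9, 0, -0.7, 0], [-0.9, 0, -0.7, 0], [-0.9, 0, -0.7, 0], [-0.9, 0, -0.7, 0]],
])

```text
clock: 13.67
eef_pos: [553.4, -41.3, 249.7]
tcp_rot: [0.114, 0.993, 0.001, -0.001]
contact_force: [-3.6, 5.0, 4.0]
opening: 13.9
grip_force: 30.0
```

```bash
python3 -c "
from h import *
from bench import cams
a=.9;shift(case(90-225*np.cos(a)+11*np.sin(a),-60,70+225*np.sin(a)+11*np.cos(a)))
d=cams.snapshot('scene');cv2.imwrite('pics/s4.png',d['img'][:,:,::-1])
"
```

```text
t 13.67 tcp [553.4 -41.3 249.7] goal [553.7 -42.1 248.1] shift cm [-0.05 -0.07  0.16] turn 0.001 F [-3.6  5.   4. ] open 13.9 gf 30.0
```

View pics/s4.png

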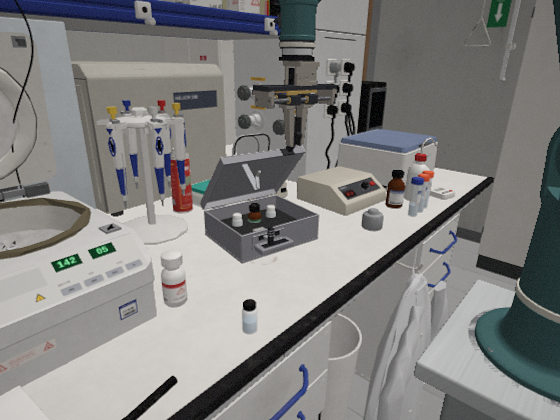

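The lid stands open at about 50°, held in the fingers near (295,150). The vial, bottle and cap are untouched. I'll let it settle and hand in.

step_arm([
  [[0, 0, 0, 0], [0, 0, 0, 0], [0, 0, 0, 0], [0, 0, 0, 0], [0, 0, 0, 0]],
])

```text
clock: 14.13
eef_pos: [553.3, -41.3, 249.7]
tcp_rot: [0.114, 0.993, 0.001, -0.001]
contact_force: [-3.3, 4.8, 3.6]
opening: 13.9
grip_force: 30.0
```

```bash
python3 -c "
from bench import read_state,env
s=read_state();print(s['eef_pos'],abs(s['qvel']).max(),s['grip_force'],s['opening'])
print(env.job_done())"
```

```text
[553.32145274 -41.28337354 249.65011264] 0.002739913987604977 29.999949522825773 13.901524027991899
the job is handed in; nothing more can be done
None
```

I handed the job in (no verdict came back): the tug showed the lid was caught, so I slid the tab fully left, and the lid is now held still by its handle at about 0.9 rad (roughly 50°), with the vial, bottle and cap seen undisturbed.

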